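# Measure from the bar tray to the blue line and lock the tape

## Task

Measure how far the blue line on the worktop lies from the walnut bar tray beside it (the tray out in front, not the one at the back): hook the end of the tape measure over the tray's short rim that faces the line, and draw the case straight back along the worktop, square to the rim, until the front of the case is level with the middle of the blue line. Then press the orange lock fully down and leave the tape standing there upright, still hooked on the rim and pulled out to the line, without disturbing the bottles and the stopper on the tray.

Things in the scene. Friction and masses are not known exactly. Their poses are not given: they have to be found in the camera images.
- tape_grip (a point): centre of the loose tape measure's case, 35 mm above its underside: a grey upright block with orange discs on its sides, 66 mm long (its x), 36 mm wide (its y; grasp here from above), 62 mm high, 0.5 kg, standing on the worktop. +x points the way the yellow blade comes out, +z up. Let go, it stands still by its weight against the spring.
- tape_front (a point): middle of the flat front face of the case, 33 mm ahead of the case's centre along its x and 31 mm above the underside; same axes as the case. This face is to be level with the blue line.
- hook (a point): end hook: this point lies on the back face (toward the case) of the steel lip, 1 mm above its lower end; axes as the case. Lip 22 mm wide, 2.5 mm thick, from 7.5 to 20 mm above the case's underside. Stiff straight yellow blade, 22 mm wide, its underside 17 mm above the case's. Fully run in, the lip's back face stands 40 mm ahead of the case's front (a rubber bumper fills the 12 mm next to it).
- blade (a joint): how far the blade is drawn out beyond its run-in position, m: 0 to 0.165. A spring always pulls it in, with 1.2 N at 0 and 2.0 N at 0.165. Front face to lip is 0.040 m plus this value.
- lock_top (a point): top of the orange thumb lock on top of the case (22 x 18 mm pad, 71.5 mm above the case's underside when up, 6 mm ahead of the case's centre); axes as the case.
- lock (a joint): thumb lock: 0 up (free), 0.005 m fully down (locked). It takes about 4 N to push down and stays where it is left. Down, it stops the blade from running in, within 2.5 mm.
- bar_tray: walnut bar tray out on the worktop (a like one by the back wall is only scenery), fixed, 190 mm along its x, 400 mm along its y, origin at the centre of its underside on the worktop. Rim all round, 8 mm thick, top at 14 mm; inner floor at 5 mm. The short rim at its +y end (outer face y = +200 mm, inner face y = +192 mm) is the one to hook.
- rim (a point): middle of the top inner edge of that short rim (tray x = 0, y = +192 mm, 14 mm above the worktop); axes as the tray. The hook must hang behind this edge, inside the tray.
- line: blue line of thin tape stuck on the worktop parallel to the rim, 160 mm long (its x) and 5 mm wide (its y), flat; origin at its middle, axes parallel to the tray's. It lies 110 to 170 mm outside the rim's outer face, along the tray's +y.
- bitters_amber: amber bitters bottle, 44 mm across, 105 mm high, standing on the tray; origin at the centre of its underside. Leave alone.
- bitters_green: green bitters bottle, 47 mm across, 120 mm high, standing on the tray; origin at the centre of its underside. Leave alone.
- stopper: metal bottle stopper, 34 mm across, 45 mm high, standing on the tray; origin at the centre of its underside. Leave alone.
Not all that is in view belongs to the job. Of the things that look like the part that bears tape_grip, the larger one is meant.

How it is judged:
On the way, in this order (a step that is already met when the one before it is completed fails the run):
1. the hook hangs behind the rim and has drawn the blade out by at least 30 mm (value of joint blade above 0.03 m and y of hook in the frame of rim between -0.004 and 0.003 m and z of hook in the frame of rim below -0.002 m), for 0.1 s.
2. the case stands on the worktop with its front level with the line, the hook on the rim and the lock still up (y of tape_front in the frame of line between -0.006 and 0.006 m and height (world z) of tape_grip below 0.039 m and y of hook in the frame of rim between -0.004 and 0.003 m and z of hook in the frame of rim below -0.002 m and value of joint lock below 0.0025 m), for 0.2 s.
At the end, for the whole second after the job is handed in: Lock down at least 3.8 of 5 mm; case upright on the worktop, front within 6 mm of the middle of the blue line and within 60 mm of its centre sideways, square to the rim within 0.12 rad; hook behind the rim, lip within 4 mm of its inner face; bottles and stopper not moved (value of joint lock above 0.0038 m and y of tape_front in the frame of line between -0.006 and 0.006 m and x of tape_front in the frame of line between -0.06 and 0.06 m and angle between the x axis of tape_front and the y axis of rim, either way round below 0.12 rad and angle between tape_grip's own z axis and vertical below 0.06 rad and height (world z) of tape_grip below 0.038 m and y of hook in the frame of rim between -0.004 and 0.003 m and z of hook in the frame of rim below -0.002 m); the robot touches nothing.
It fails at once if a bottle or the stopper on the tray is moved by more than 15 mm (distance of any of bitters_amber, bitters_green, stopper from where it was at the start of the episode above 0.015 m).
It also fails if it takes over 51 s, if anything falls off the work surface, if the arm or the gripper's body presses on something with over 40 N, if the wrist force passes 120 N, or if a joint passes its speed limit or range.

## Robot

A 6-joint arm with a two-finger parallel gripper is mounted at the origin on a cart in front of the work surface, level with it; the furniture and walls round the work are solid. World frame = base frame: x ahead of the robot, y to its left, z up, the work surface at z = 0. Lengths are in m, angles in rad, forces in N, time in s.
With the tool pointing down it reaches from about 0.325 to 0.775 m from the base axis. Payload 5.5 kg.
Tool frame: the origin (TCP) lies midway between the tips of the shut fingers; the grasp point (between the pads) lies 19 mm behind it; z points along the fingers, y is the line along which they close (so a half turn about z gives the same grasp; the last joint's range is limited). The gripper opens to 88 mm and grips with 3 to 60 N. Pads are 20 mm wide; open, the fingers measure 115 mm over their backs; the gripper's body (75 mm by 178 mm) begins 61 mm behind the grasp point.
Start: joints at [-1.33, 0.091, 1.231, -0, 1.82, -0.057], TCP at [0.176, -0.574, 0.223] pointing down, gripper open.
Joint ranges: [-2.87, 2.87], [-0.86, 2.18], [0.17, 2.46], [-1.51, 4.65], [0.06, 2.69], [-2.65, 2.65]. Speed limits (rad/s): [2.57, 2.57, 3.01, 3.14, 3.14, 3.14].

## Interface

Orientations are given as a rotation vector (axis times angle).
In Python, from rig import state, snapshot, close_job gives the robot as it stands.
- The arm moves only by the shell command python3 -m jog 'ROWS' [FORCE]. ROWS is JSON, a list of rows, each an object of numbers: "wx", "wy", "wz": the turn, a rotation vector about the tool's x, y, z in rad; "x", "y", "z": the shift along the tool's x, y, z in cm; "hand": the closure, from -1 (fully open) to 1 (shut). In form: [{"wx": .., "wy": .., "wz": .., "x": .., "y": .., "z": .., "hand": ..}, ...]. A call has 1 to 20 rows; each row is the pose to reach, as a shift and turn from the pose commanded when the call began, along the tool's axes at that moment; what a row does not reach only later rows make up. A row lasts 1/12 s, in which the tool goes at most 41.7 mm and 7.16 degrees, less where a joint would pass 70% of its speed; a pose out of reach is approached as far as the arm can. A call with a gripper value outside its range is refused whole. The fingers move at their own pace and stop on an object; FORCE is the grip in N (left out, the last holds). Time passes only in rows, so rows that repeat a pose let the fingers close. It gives the time, the measured TCP pose, the force, the opening and the grip force at its end, in the units of the state.
- state(): the state, without advancing time (a new reading comes with each control period).
- snapshot(name): name is "scene" or "top" or "wrist"; returns a dict with "color" (384x512x3 uint8, blue, green, red), "fx", "fy", "cx", "cy" (pixels), "k1" (the pictures are not rectified: a ray, as slopes to the right and down, at radius r is drawn at 1 + k1 r^2 times it, then the intrinsics apply), "R" (3x3) and "t" (3): a world point X has camera coordinates R X + t. Camera axes: x right, y down, z forward; pixel columns grow to the right and rows downward; lengths in m; the calibration is good to about 2 mm. A picture is of the moment at which its call begins. There is no depth.
- close_job(): hands the job in; it is judged then, once.
The state is a dict: "time_s": time; "joint_pos": joint angles; "joint_velocities": joint speeds; "joint_efforts": joint torques, N m; "tcp_pos": TCP position; "tcp_rot": TCP orientation; "wrist_force": force on the tool from outside, world axes, zero at the start; "torque": the same for the moment, N m; "opening": finger opening in m; "finger_force": force on a finger pad.
Only numpy, scipy, OpenCV 4.12 (cv2) and the standard library are available. Lean on these libraries where they do the work, as an engineer would, in place of code of your own. Each camera call takes 0.05 s, during which the arm holds its last target. There are 200 camera calls.

## Working session

There is one attempt and no reset: what is moved stays moved. The work goes in short steps, Python scripts to look and compute and a shell command to move; the robot and the scene stay as the last step left them, time stands still between calls to the robot, and variables do not carry over. Pictures are saved under pics/ and viewed, at most 11 in all, crops included, and the job is handed in when it is done.

```bash
ls; mkdir -p pics; cat > h.py <<'E'
import numpy as np,cv2
from rig import state,snapshot,close_job
def ray(s,u,v):
    d=np.array([(u-s['cx'])/s['fx'],(v-s['cy'])/s['fy']]);x=d.copy()
    for _ in range(20): x=d/(1+s['k1']*(x@x))
    R=np.array(s['R']);t=np.array(s['t'])
    return -R.T@t, R.T@np.array([x[0],x[1],1])
def pl(s,u,v,z):
    c,d=ray(s,u,v); return c+d*(z-c[2])/d[2]
def px(s,X):
    c=np.array(s['R'])@X+s['t'];x=c[:2]/c[2];x=x*(1+s['k1']*(x@x))
    return x[0]*s['fx']+s['cx'],x[1]*s['fy']+s['cy']
E
python3 - <<'E'
from h import *
import pickle
S={n:snapshot(n) for n in('scene','top')}
pickle.dump(S,open('S0.pkl','wb'))
im=np.hstack([S['top']['color'],S['scene']['color']])
cv2.imwrite('pics/a.png',cv2.resize(S['top']['color'],(800,600)))
cv2.imwrite('pics/b.png',cv2.resize(S['scene']['color'],(800,600)))
print(state())
for n in S: print(n,-np.array(S[n]['R']).T@S[n]['t'])
E
```

```text
pics
{'time_s': 0.1, 'joint_pos': array([-1.32969741e+00,  9.17882020e-02,  1.23175293e+00, -1.44422169e-05,
        1.81981499e+00, -5.66831364e-02]), 'joint_velocities': array([ 0.00098215, -0.00205876, -0.00251005,  0.00084488, -0.00063771,
       -0.00069398]), 'joint_efforts': array([ 2.72707992e-03, -4.47857773e+01, -4.07570708e+01,  7.00814766e-02,
        2.84133176e-02, -1.13165372e-04]), 'tcp_pos': array([ 0.17597931, -0.57333105,  0.22162426]), 'tcp_rot': array([-3.10510021e+00, -4.65762834e-01,  2.76801945e-04]), 'wrist_force': array([-1.04827847,  0.20591986,  0.11724999]), 'torque': array([-0.01219476, -0.01422098, -0.02104524]), 'finger_force': 0.0, 'opening': 0.08782336682922187}
scene [-0.12838736 -0.7260215   0.52705388]
top [ 0.36711739 -0.09744658  1.15562878]
```

View pics/a.png

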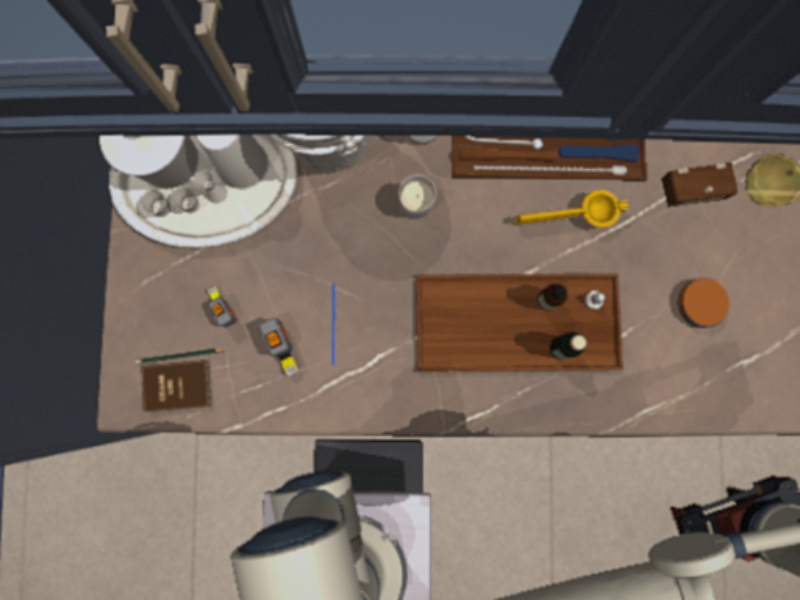

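View pics/b.png

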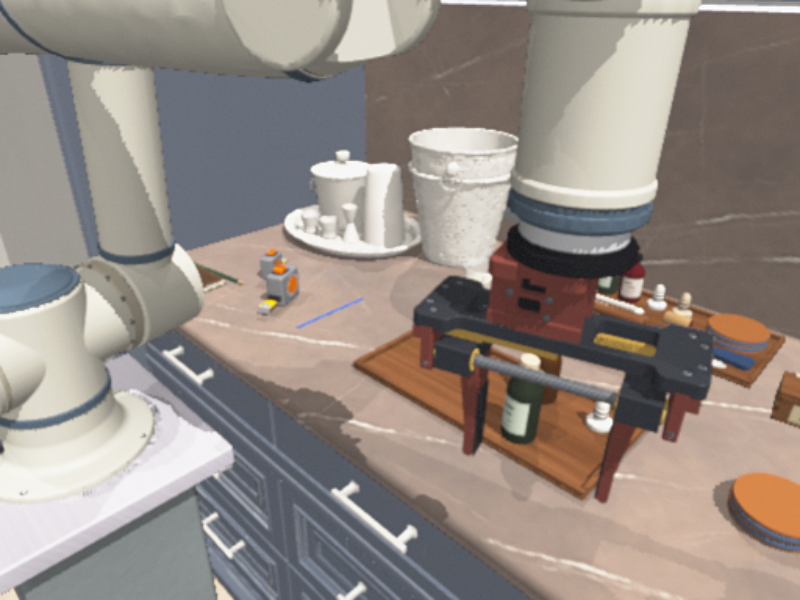

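The top view shows the front tray at (415–622, 274–370) and the blue line at (333, 283–364). There are two tape measures: one at (277, 340) with its blade to the lower right, and one at (219, 307) with its blade up. The one at (277, 340) is visibly larger, so it should be the one meant. I'll confirm that with a crop and measure it.

```bash
python3 - <<'E'
from h import *
import pickle
S=pickle.load(open('S0.pkl','rb'));s=S['top'];im=s['color']
hsv=cv2.cvtColor(im,cv2.COLOR_BGR2HSV)
def comps(m,z,name,a0=6,roi=None):
    n,l,st,c=cv2.connectedComponentsWithStats(m)
    for i in range(1,n):
        if st[i,4]>=a0:
            pts=np.argwhere(l==i)[:,::-1].astype(float)
            W=np.array([pl(s,u,v,z)[:2] for u,v in pts]);
            r=cv2.minAreaRect((W*1000).astype(np.float32))
            print(name,st[i],c[i].round(1),'W',W.mean(0).round(4),'rect',np.round(r[0],1),np.round(r[1],1),round(r[2],1))
def roi(m,x0,y0,x1,y1):
    o=np.zeros_like(m);o[y0:y1,x0:x1]=m[y0:y1,x0:x1];return o
comps(roi(cv2.inRange(hsv,(105,120,90),(125,255,255)),190,160,230,250),0,'blue')
comps(roi(cv2.inRange(hsv,(22,150,120),(35,255,255)),125,170,200,250),.018,'yellow')
comps(roi(cv2.inRange(hsv,(4,180,150),(18,255,255)),125,170,200,250),.0715,'orange')
t=roi(cv2.inRange(hsv,(3,110,30),(15,255,190)),255,165,410,245)
comps(t,.014,'tray',500)
c=im[165:255,120:280]; cv2.imwrite('pics/c.png',cv2.resize(c,(800,450),interpolation=cv2.INTER_CUBIC))
E
```

```text
blue [212 182   2  51  60] [212.8 209.5] W [0.4686 0.0315] rect [476.6  32.7] [153.6   3.1] 1.2
yellow [135 186   6   6  23] [137.5 188.8] W [0.5278 0.2612] rect [527.2 261.1] [11.1 19.2] 46.5
yellow [180 228  10   9  46] [183.9 231.7] W [0.3994 0.1147] rect [397.  114.4] [21.5 22.8] 27.2
orange [137 195   5   6  17] [138.9 197.8] W [0.494  0.2389] rect [494.9 238.6] [13.3 11.7] 27.4
orange [171 213   8   8  41] [174.4 216.5] W [0.4409 0.1334] rect [440.7 133.7] [22.  15.3] 27.3
tray [ 267  175  131   63 7463] [328.9 206.2] W [ 0.4802 -0.3217] rect [ 481.2 -330.9] [188.  397.6] 1.1
```

View pics/c.png

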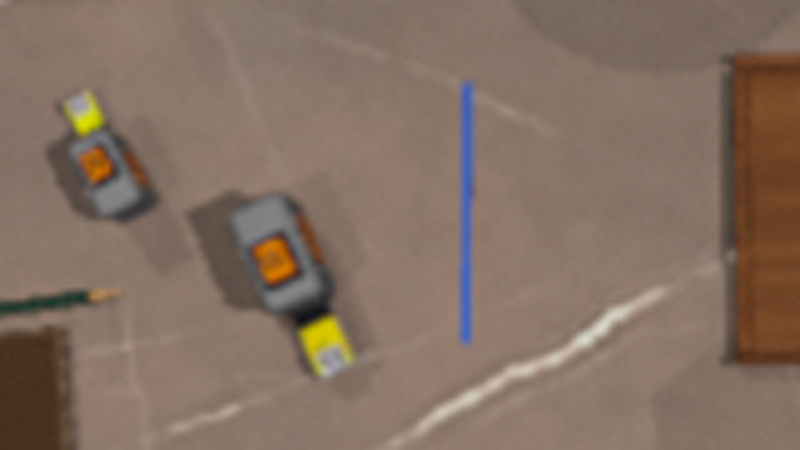

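The crop confirms it. The tape at crop (280, 255) is about 1.5 times the size of the one at (110, 175), so it's the one meant, and its blade points to the lower right. I'll go above it and look with the wrist camera.

```bash
cat >> h.py <<'E'
from scipy.spatial.transform import Rotation as Ro
def plan(p,head):
    """tool shift (cm) and turn for a TCP target p, tool down, tool x at heading head (deg)"""
    s=state();R=Ro.from_rotvec(s['tcp_rot']);h=np.radians(head)
    T=np.array([[np.cos(h),np.sin(h),0],[np.sin(h),-np.cos(h),0],[0,0,-1]]).T
    print('xyz cm',(R.inv().apply(np.array(p)-s['tcp_pos'])*100).round(2),'w',(R.inv()*Ro.from_matrix(T)).as_rotvec().round(4))
E
python3 -c "
from h import *
plan([.446,.136,.20],27)"
```

```text
xyz cm [ 46.63 -59.89   2.27] w [-0.0017 -0.0002 -0.1735]
```

```bash
python3 -m jog '[{"x":46.6,"y":-59.9,"z":2.2,"wz":-0.173,"hand":-1},{"x":46.6,"y":-59.9,"z":2.2,"wz":-0.173,"hand":-1},{"x":46.6,"y":-59.9,"z":2.2,"wz":-0.173,"hand":-1},{"x":46.6,"y":-59.9,"z":2.2,"wz":-0.173,"hand":-1},{"x":46.6,"y":-59.9,"z":2.2,"wz":-0.173,"hand":-1},{"x":46.6,"y":-59.9,"z":2.2,"wz":-0.173,"hand":-1},{"x":46.6,"y":-59.9,"z":2.2,"wz":-0.173,"hand":-1},{"x":46.6,"y":-59.9,"z":2.2,"wz":-0.173,"hand":-1},{"x":46.6,"y":-59.9,"z":2.2,"wz":-0.173,"hand":-1},{"x":46.6,"y":-59.9,"z":2.2,"wz":-0.173,"hand":-1},{"x":46.6,"y":-59.9,"z":2.2,"wz":-0.173,"hand":-1},{"x":46.6,"y":-59.9,"z":2.2,"wz":-0.173,"hand":-1},{"x":46.6,"y":-59.9,"z":2.2,"wz":-0.173,"hand":-1},{"x":46.6,"y":-59.9,"z":2.2,"wz":-0.173,"hand":-1},{"x":46.6,"y":-59.9,"z":2.2,"wz":-0.173,"hand":-1},{"x":46.6,"y":-59.9,"z":2.2,"wz":-0.173,"hand":-1},{"x":46.6,"y":-59.9,"z":2.2,"wz":-0.173,"hand":-1},{"x":46.6,"y":-59.9,"z":2.2,"wz":-0.173,"hand":-1},{"x":46.6,"y":-59.9,"z":2.2,"wz":-0.173,"hand":-1},{"x":46.6,"y":-59.9,"z":2.2,"wz":-0.173,"hand":-1}]'
python3 - <<'E'
from h import *
import pickle
s=snapshot('wrist');pickle.dump(s,open('S1.pkl','wb'))
cv2.imwrite('pics/d.png',cv2.resize(s['color'],(800,600)))
st=state();print(st['tcp_pos'],st['tcp_rot'],st['joint_pos'],-np.array(s['R']).T@s['t'])
E
```

```text
[ 0.17597954 -0.57338049  0.22176683] [-3.10536508e+00 -4.65846206e-01  2.29326791e-04] [-1.32971955e+00  9.16843388e-02  1.23161056e+00 -9.47489388e-06
  1.81978530e+00 -5.67315507e-02] [ 0.24800673 -0.55101748  0.38185651]invalid input at $[0]: expected keys wx, wy, wz, x, y, z, hand
```

View pics/d.png

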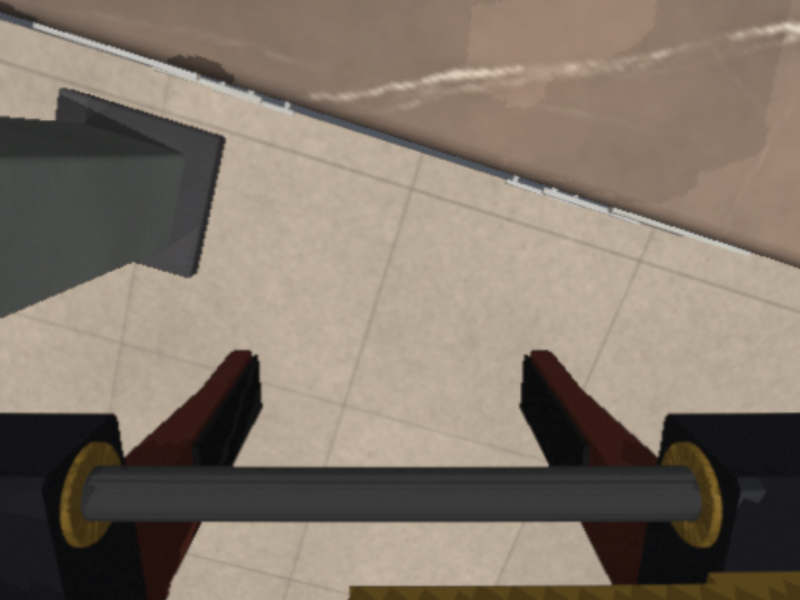

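The move was refused because every key is required in each row. The picture only shows the wrist view at the start pose, with the floor and the worktop edge. I'll resend the move.

```bash
python3 -m jog '[{"x":46.6,"y":-59.9,"z":2.2,"wx":0,"wy":0,"wz":-0.173,"hand":-1},{"x":46.6,"y":-59.9,"z":2.2,"wx":0,"wy":0,"wz":-0.173,"hand":-1},{"x":46.6,"y":-59.9,"z":2.2,"wx":0,"wy":0,"wz":-0.173,"hand":-1},{"x":46.6,"y":-59.9,"z":2.2,"wx":0,"wy":0,"wz":-0.173,"hand":-1},{"x":46.6,"y":-59.9,"z":2.2,"wx":0,"wy":0,"wz":-0.173,"hand":-1},{"x":46.6,"y":-59.9,"z":2.2,"wx":0,"wy":0,"wz":-0.173,"hand":-1},{"x":46.6,"y":-59.9,"z":2.2,"wx":0,"wy":0,"wz":-0.173,"hand":-1},{"x":46.6,"y":-59.9,"z":2.2,"wx":0,"wy":0,"wz":-0.173,"hand":-1},{"x":46.6,"y":-59.9,"z":2.2,"wx":0,"wy":0,"wz":-0.173,"hand":-1},{"x":46.6,"y":-59.9,"z":2.2,"wx":0,"wy":0,"wz":-0.173,"hand":-1},{"x":46.6,"y":-59.9,"z":2.2,"wx":0,"wy":0,"wz":-0.173,"hand":-1},{"x":46.6,"y":-59.9,"z":2.2,"wx":0,"wy":0,"wz":-0.173,"hand":-1},{"x":46.6,"y":-59.9,"z":2.2,"wx":0,"wy":0,"wz":-0.173,"hand":-1},{"x":46.6,"y":-59.9,"z":2.2,"wx":0,"wy":0,"wz":-0.173,"hand":-1},{"x":46.6,"y":-59.9,"z":2.2,"wx":0,"wy":0,"wz":-0.173,"hand":-1},{"x":46.6,"y":-59.9,"z":2.2,"wx":0,"wy":0,"wz":-0.173,"hand":-1},{"x":46.6,"y":-59.9,"z":2.2,"wx":0,"wy":0,"wz":-0.173,"hand":-1},{"x":46.6,"y":-59.9,"z":2.2,"wx":0,"wy":0,"wz":-0.173,"hand":-1},{"x":46.6,"y":-59.9,"z":2.2,"wx":0,"wy":0,"wz":-0.173,"hand":-1},{"x":46.6,"y":-59.9,"z":2.2,"wx":0,"wy":0,"wz":-0.173,"hand":-1}]'
python3 - <<'E'
from h import *
import pickle
s=snapshot('wrist');pickle.dump(s,open('S1.pkl','wb'))
cv2.imwrite('pics/e.png',cv2.resize(s['color'],(800,600)))
st=state();print(st['tcp_pos'],st['tcp_rot'],st['joint_pos'],-np.array(s['R']).T@s['t'])
hsv=cv2.cvtColor(s['color'],cv2.COLOR_BGR2HSV)
for nm,m,z in(('yellow',cv2.inRange(hsv,(22,130,90),(35,255,255)),.018),('orange',cv2.inRange(hsv,(4,170,120),(18,255,255)),.0715)):
    n,l,q,c=cv2.connectedComponentsWithStats(m)
    for i in range(1,n):
        if q[i,4]>60:
            W=np.array([pl(s,u,v,z)[:2] for u,v in np.argwhere(l==i)[:,::-1]]);r=cv2.minAreaRect((W*1000).astype(np.float32))
            print(nm,q[i],c[i].round(),W.mean(0).round(4),np.round(r[0],1),np.round(r[1],1),round(r[2],1))
plan([.446,.136,.20],27)
E
```

```text
time_s: 1.82
tcp_pos: [0.4456, 0.1381, 0.1995]
tcp_rot: [-3.053, -0.739, 0.004]
wrist_force: [-0.8, 0.9, -0.8]
opening: 0.0877
finger_force: 0.0
[0.44547112 0.13634826 0.19989726] [ 3.05360278  0.73647849 -0.00318447] [ 2.24317995e-01 -2.73167693e-01  1.61347112e+00 -4.67930137e-04
  1.80331132e+00  1.32167958e+00] [0.51304351 0.17286038 0.35953199]
yellow [162  19  21  26 311] [172.  35.] [0.5297 0.2635] [531.8 264.9] [21.4 17.1] 30.3
yellow [238 213  22  24 314] [249. 221.] [0.3965 0.1146] [393.1 112.9] [26.2 22.5] 24.1
orange [158  63  18  21 297] [167.  73.] [0.4987 0.2419] [498.6 241.9] [15.5 12.9] 30.7
orange [241 177  21  26 375] [251. 189.] [0.4426 0.1362] [442.3 135.7] [23.1 17.9] 26.8
xyz cm [ 0.03  0.06 -0.01] w [-0.0001  0.0021  0.0021]
```

View pics/e.png

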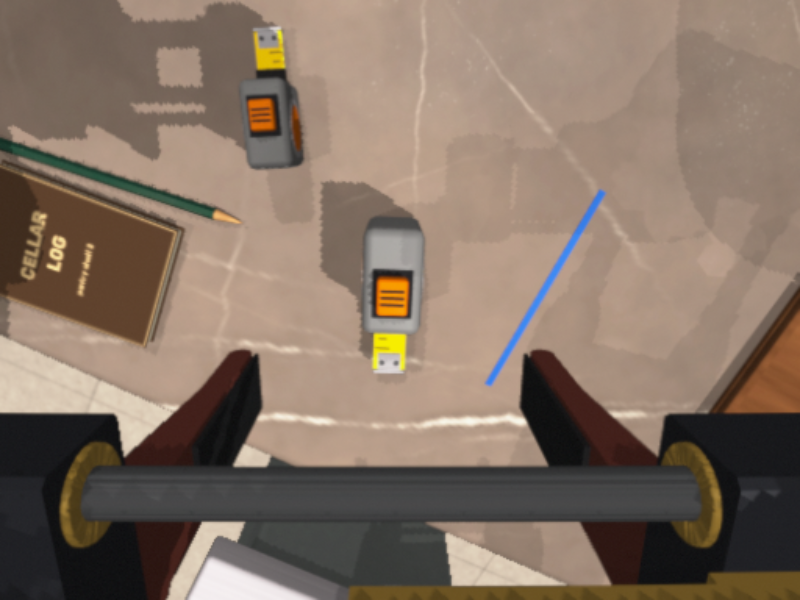

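The wrist view confirms it. The larger tape is at (393, 280) with its lock pad at (392, 296), aligned with the tool, and the smaller one is at (268, 122). I'll descend and grasp, opening force first.

```bash
python3 -m jog '[{"x":0.3,"y":-0.1,"z":8,"wx":0,"wy":0,"wz":0,"hand":-1},{"x":0.3,"y":-0.1,"z":14,"wx":0,"wy":0,"wz":0,"hand":-1},{"x":0.3,"y":-0.1,"z":14,"wx":0,"wy":0,"wz":0,"hand":-1},{"x":0.3,"y":-0.1,"z":14,"wx":0,"wy":0,"wz":0,"hand":-1},{"x":0.3,"y":-0.1,"z":18.2,"wx":0,"wy":0,"wz":0,"hand":-1},{"x":0.3,"y":-0.1,"z":18.2,"wx":0,"wy":0,"wz":0,"hand":-1},{"x":0.3,"y":-0.1,"z":18.2,"wx":0,"wy":0,"wz":0,"hand":-1},{"x":0.3,"y":-0.1,"z":18.2,"wx":0,"wy":0,"wz":0,"hand":-1},{"x":0.3,"y":-0.1,"z":18.2,"wx":0,"wy":0,"wz":0,"hand":1},{"x":0.3,"y":-0.1,"z":18.2,"wx":0,"wy":0,"wz":0,"hand":1},{"x":0.3,"y":-0.1,"z":18.2,"wx":0,"wy":0,"wz":0,"hand":1},{"x":0.3,"y":-0.1,"z":18.2,"wx":0,"wy":0,"wz":0,"hand":1},{"x":0.3,"y":-0.1,"z":18.2,"wx":0,"wy":0,"wz":0,"hand":1},{"x":0.3,"y":-0.1,"z":18.2,"wx":0,"wy":0,"wz":0,"hand":1},{"x":0.3,"y":-0.1,"z":18.2,"wx":0,"wy":0,"wz":0,"hand":1},{"x":0.3,"y":-0.1,"z":18.2,"wx":0,"wy":0,"wz":0,"hand":1}]' 25
python3 - <<'E'
from h import *
plan([.475,-.03,.05],91.1)
E
```

```text
time_s: 3.2
tcp_pos: [0.4479, 0.1381, 0.0186]
tcp_rot: [-3.055, -0.733, 0.0]
wrist_force: [-0.5, -0.0, 1.0]
opening: 0.0378
finger_force: 0.0
xyz cm [-5.21 16.21 -3.14] w [-2.0000e-04  2.0000e-04 -1.1191e+00]
```

```bash
python3 -m jog '[{"x":0,"y":0,"z":0,"wx":0,"wy":0,"wz":0,"hand":1},{"x":0,"y":0,"z":0,"wx":0,"wy":0,"wz":0,"hand":1},{"x":0,"y":0,"z":0,"wx":0,"wy":0,"wz":0,"hand":1},{"x":0,"y":0,"z":-4,"wx":0,"wy":0,"wz":0,"hand":1},{"x":0,"y":0,"z":-4,"wx":0,"wy":0,"wz":0,"hand":1}]'
python3 - <<'E'
from h import *
plan([.477,-.078,.058],91.1)
E
```

```text
time_s: 3.62
tcp_pos: [0.4498, 0.1384, 0.063]
tcp_rot: [3.055, 0.733, 0.009]
wrist_force: [2.5, 1.4, -4.1]
opening: 0.0359
finger_force: 24.8
xyz cm [-7.39 20.51  0.49] w [ 0.0043 -0.0038 -1.1192]
```

```bash
python3 -m jog '[{"x":-1.8,"y":5,"z":0,"wx":0,"wy":0,"wz":-0.3,"hand":1},{"x":-3.6,"y":10,"z":0,"wx":0,"wy":0,"wz":-0.6,"hand":1},{"x":-3.6,"y":10,"z":0,"wx":0,"wy":0,"wz":-0.6,"hand":1},{"x":-3.6,"y":10,"z":0,"wx":0,"wy":0,"wz":-0.6,"hand":1},{"x":-3.6,"y":10,"z":0,"wx":0,"wy":0,"wz":-0.6,"hand":1},{"x":-7.4,"y":20.5,"z":0,"wx":0,"wy":0,"wz":-1.12,"hand":1},{"x":-7.4,"y":20.5,"z":0,"wx":0,"wy":0,"wz":-1.12,"hand":1},{"x":-7.4,"y":20.5,"z":0,"wx":0,"wy":0,"wz":-1.12,"hand":1},{"x":-7.4,"y":20.5,"z":0,"wx":0,"wy":0,"wz":-1.12,"hand":1},{"x":-7.4,"y":20.5,"z":0,"wx":0,"wy":0,"wz":-1.12,"hand":1},{"x":-7.4,"y":20.5,"z":0,"wx":0,"wy":0,"wz":-1.12,"hand":1},{"x":-7.4,"y":20.5,"z":0,"wx":0,"wy":0,"wz":-1.12,"hand":1},{"x":-7.4,"y":20.5,"z":0,"wx":0,"wy":0,"wz":-1.12,"hand":1},{"x":-7.4,"y":20.5,"z":0,"wx":0,"wy":0,"wz":-1.12,"hand":1}]'
python3 - <<'E'
from h import *
import pickle
S={n:snapshot(n) for n in('wrist','top')};pickle.dump(S,open('S2.pkl','wb'))
plan([.477,-.078,.018],91.1)
a=S['top']['color'][150:260,150:300];w=S['wrist']['color']
cv2.imwrite('pics/f.png',np.hstack([cv2.resize(a,(400,300),interpolation=2),cv2.resize(w,(400,300))]))
# blue line, wrist and top
for n,s in S.items():
    m=cv2.inRange(cv2.cvtColor(s['color'],cv2.COLOR_BGR2HSV),(103,120,90),(125,255,255))
    k,l,q,c=cv2.connectedComponentsWithStats(m)
    for i in range(1,k):
        if q[i,4]>25:
            W=np.array([pl(s,u,v,0)[:2] for u,v in np.argwhere(l==i)[:,::-1]]);r=cv2.fitLine((W*1000).astype(np.float32),2,0,.01,.01).ravel()
            print(n,q[i],W.mean(0).round(4),W.min(0).round(3),W.max(0).round(3),np.degrees(np.arctan2(r[1],r[0])))
E
```

```text
time_s: 4.78
tcp_pos: [0.4748, -0.0778, 0.058]
tcp_rot: [-2.2, -2.242, 0.001]
wrist_force: [-0.2, 0.2, -5.2]
opening: 0.0356
finger_force: 25.0
xyz cm [-0.03  0.2   4.04] w [-0.0002 -0.      0.0005]
wrist [ 122   33  264   10 2187] [0.4777 0.0325] [0.397 0.029] [0.555 0.036] 0.8318499
```

View pics/f.png

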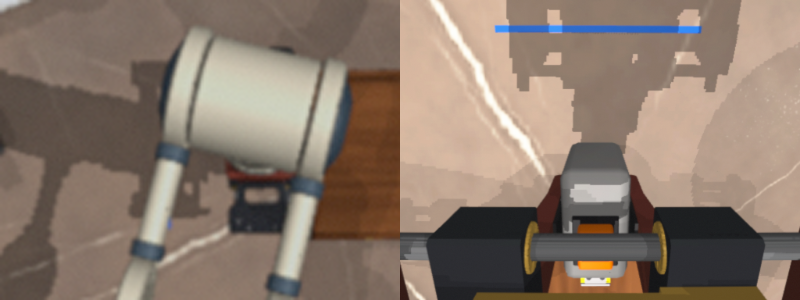

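The wrist view shows the tape held square, the line ahead of it at (500–700, 29), and the hook over the tray at (595, 282). Line centre is about (0.477, 0.0325). I'll lower it and draw back partway.

```bash
python3 -m jog '[{"x":0,"y":-0.1,"z":2,"wx":0,"wy":0,"wz":0,"hand":1},{"x":0,"y":-0.1,"z":3,"wx":0,"wy":0,"wz":0,"hand":1},{"x":0,"y":-0.1,"z":3.5,"wx":0,"wy":0,"wz":0,"hand":1},{"x":0,"y":-0.1,"z":4,"wx":0,"wy":0,"wz":0,"hand":1},{"x":0,"y":-0.1,"z":4,"wx":0,"wy":0,"wz":0,"hand":1},{"x":0,"y":-0.1,"z":4,"wx":0,"wy":0,"wz":0,"hand":1}]'
python3 -c "
from h import *
print(px(snapshot('scene'),np.array([.477,-.139,.014])))"
```

```text
time_s: 5.38
tcp_pos: [0.4744, -0.0783, 0.019]
tcp_rot: [2.199, 2.243, 0.001]
wrist_force: [0.3, -0.3, -6.2]
opening: 0.0359
finger_force: 25.0
(np.float64(254.51142755376884), np.float64(217.33565022551537))
```

```bash
python3 -m jog '[{"x":0.6,"y":0,"z":0,"wx":0,"wy":0,"wz":0,"hand":1},{"x":1.2,"y":0,"z":0,"wx":0,"wy":0,"wz":0,"hand":1},{"x":1.8,"y":0,"z":0,"wx":0,"wy":0,"wz":0,"hand":1},{"x":2.4,"y":0,"z":0,"wx":0,"wy":0,"wz":0,"hand":1},{"x":3.2,"y":0,"z":0,"wx":0,"wy":0,"wz":0,"hand":1},{"x":4,"y":0,"z":0,"wx":0,"wy":0,"wz":0,"hand":1},{"x":4.8,"y":0,"z":0,"wx":0,"wy":0,"wz":0,"hand":1},{"x":5.6,"y":0,"z":0,"wx":0,"wy":0,"wz":0,"hand":1},{"x":6.4,"y":0,"z":0,"wx":0,"wy":0,"wz":0,"hand":1},{"x":7,"y":0,"z":0,"wx":0,"wy":0,"wz":0,"hand":1},{"x":7,"y":0,"z":0,"wx":0,"wy":0,"wz":0,"hand":1}]'
python3 - <<'E'
from h import *
import pickle
s=snapshot('scene');a=snapshot('top')
x,y=map(int,px(s,np.array([.477,-.1,.014])))
x=min(max(x,110),400);y=min(max(y,80),304)
c=s['color'][y-80:y+80,x-110:x+110];b=a['color'][150:260,150:300]
cv2.imwrite('pics/g.png',np.hstack([cv2.resize(c,(400,300),interpolation=2),cv2.resize(b,(400,300),interpolation=2)]))
st=state();print(st['tcp_pos'],st['wrist_force'])
E
```

```text
time_s: 6.35
tcp_pos: [0.4725, -0.007, 0.0187]
tcp_rot: [-2.197, -2.245, -0.0]
wrist_force: [0.4, -1.8, -6.3]
opening: 0.0357
finger_force: 25.0
[ 0.47257876 -0.00807221  0.01856061] [ 2.05939321 -1.3514592  -6.15111269]
```

View pics/g.png

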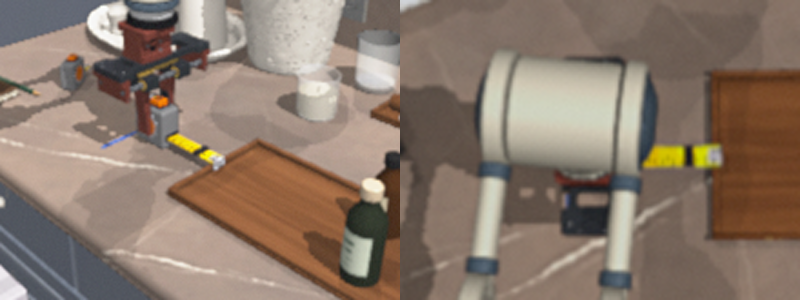

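The hook is caught on the rim, left picture (213, 160), and the blade is drawn out. I'll draw on to just about the line, lowering 1 mm, then measure the lock pad relative to the line.

```bash
python3 -m jog '[{"x":0.8,"y":0,"z":0,"wx":0,"wy":0,"wz":0,"hand":1},{"x":1.6,"y":0,"z":0,"wx":0,"wy":0,"wz":0,"hand":1},{"x":2.4,"y":0,"z":0,"wx":0,"wy":0,"wz":0,"hand":1},{"x":3.2,"y":0,"z":0,"wx":0,"wy":0,"wz":0,"hand":1},{"x":4,"y":0,"z":0,"wx":0,"wy":0,"wz":0,"hand":1},{"x":4.8,"y":0,"z":0,"wx":0,"wy":0,"wz":0,"hand":1},{"x":5.5,"y":0,"z":0,"wx":0,"wy":0,"wz":0,"hand":1},{"x":6,"y":0,"z":0,"wx":0,"wy":0,"wz":0,"hand":1},{"x":6.5,"y":0,"z":0.1,"wx":0,"wy":0,"wz":0,"hand":1},{"x":6.5,"y":0,"z":0.1,"wx":0,"wy":0,"wz":0,"hand":1},{"x":6.5,"y":0,"z":0.1,"wx":0,"wy":0,"wz":0,"hand":1}]'
cat > m.py <<'E'
from h import *
s=snapshot('wrist');st=state();print(st['tcp_pos'],st['wrist_force'])
hsv=cv2.cvtColor(s['color'],cv2.COLOR_BGR2HSV)
for nm,m,z in(('blue',cv2.inRange(hsv,(103,120,90),(125,255,255)),0),('yellow',cv2.inRange(hsv,(22,130,90),(35,255,255)),.018),('orange',cv2.inRange(hsv,(4,170,120),(18,255,255)),.0715)):
    n,l,q,c=cv2.connectedComponentsWithStats(m)
    for i in range(1,n):
        if q[i,4]>40:
            W=np.array([pl(s,u,v,z)[:2] for u,v in np.argwhere(l==i)[:,::-1]]);r=cv2.minAreaRect((W*1000).astype(np.float32))
            print(nm,q[i],W.mean(0).round(4),W.min(0).round(4),W.max(0).round(4),round(r[2],1))
cv2.imwrite('pics/w.png',cv2.resize(s['color'],(640,480)))
E
python3 m.py
```

```text
time_s: 7.37
tcp_pos: [0.4718, 0.0574, 0.0184]
tcp_rot: [2.198, 2.244, 0.003]
wrist_force: [-0.8, 1.5, -0.4]
opening: 0.0362
finger_force: 25.0
[0.47181682 0.05739111 0.0184956 ] [0.02240349 1.37209533 0.64614491]
yellow [232 356  37  21 742] [ 0.4745 -0.0188] [ 0.464  -0.0265] [ 0.4854 -0.0118] 1.0
orange [227 287  46  12 516] [0.4727 0.064 ] [0.4644 0.0616] [0.4809 0.0664] 1.1
orange [227 334  46  11 183] [0.4733 0.0444] [0.4644 0.0414] [0.4816 0.0462] 1.0
```

View pics/w.png

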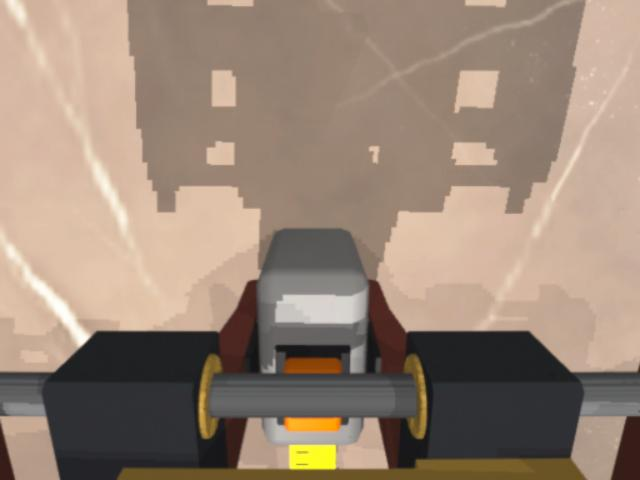

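The wrist view shows the case square with the pad at about (313, 395), and the hidden line lies under the gripper. The front is at about y = 0.025 and needs 0.0325, so I'll draw 7 mm more, hold, and release.

```bash
python3 -m jog '[{"x":0.4,"y":0,"z":0,"wx":0,"wy":0,"wz":0,"hand":1},{"x":0.75,"y":0,"z":0,"wx":0,"wy":0,"wz":0,"hand":1},{"x":0.75,"y":0,"z":0,"wx":0,"wy":0,"wz":0,"hand":1},{"x":0.75,"y":0,"z":0,"wx":0,"wy":0,"wz":0,"hand":1},{"x":0.75,"y":0,"z":0,"wx":0,"wy":0,"wz":0,"hand":1},{"x":0.75,"y":0,"z":0,"wx":0,"wy":0,"wz":0,"hand":1}]'
python3 - <<'E'
from h import *
s=snapshot('scene')
x,y=map(int,px(s,np.array([.472,.03,.02])));print(x,y,state()['tcp_pos'])
c=s['color'][max(y-60,0):y+60,max(x-80,0):x+80]
cv2.imwrite('pics/k.png',cv2.resize(c,(800,600),interpolation=2))
E
```

```text
time_s: 7.92
tcp_pos: [0.4719, 0.0638, 0.0185]
tcp_rot: [2.198, 2.242, 0.002]
wrist_force: [1.1, -4.3, 3.9]
opening: 0.0356
finger_force: 25.0
211 194 [0.47192169 0.06378704 0.0184769 ]
```

View pics/k.png

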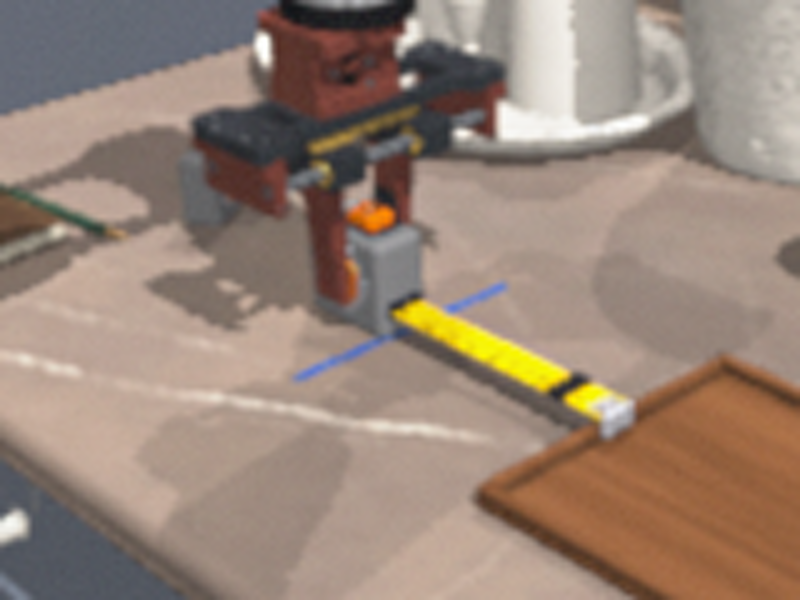

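The hook is on the rim at (615, 415) and the case front is at the line at (400, 330). I'll release, lift, and verify.

```bash
python3 -m jog '[{"x":0,"y":0,"z":0,"wx":0,"wy":0,"wz":0,"hand":0},{"x":0,"y":0,"z":0,"wx":0,"wy":0,"wz":0,"hand":0},{"x":0,"y":0,"z":0,"wx":0,"wy":0,"wz":0,"hand":-0.2},{"x":0,"y":0,"z":0,"wx":0,"wy":0,"wz":0,"hand":-0.2},{"x":0,"y":0,"z":-4,"wx":0,"wy":0,"wz":0,"hand":-0.2},{"x":0,"y":0,"z":-8,"wx":0,"wy":0,"wz":0,"hand":-0.2},{"x":0,"y":0,"z":-12,"wx":0,"wy":0,"wz":0,"hand":1},{"x":-6,"y":0,"z":-15,"wx":0,"wy":0,"wz":0,"hand":1},{"x":-10,"y":0,"z":-15,"wx":0,"wy":0,"wz":0,"hand":1},{"x":-10,"y":0,"z":-15,"wx":0,"wy":0,"wz":0,"hand":1},{"x":-10,"y":0,"z":-15,"wx":0,"wy":0,"wz":0,"hand":1}]'
python3 m.py
```

```text
time_s: 8.88
tcp_pos: [0.4736, -0.039, 0.1689]
tcp_rot: [2.202, 2.238, 0.001]
wrist_force: [-0.4, 0.4, -0.3]
opening: 0.0229
finger_force: 0.0
[ 0.4733418  -0.03710043  0.16801531] [ 0.35505811  0.98013599 -0.29881881]
blue [169  98  60   5 297] [0.4251 0.0326] [0.3973 0.0304] [0.4534 0.0348] 0.8
blue [271  98  65   5 320] [0.5249 0.0341] [0.4942 0.0318] [0.5552 0.0365] 1.0
yellow [ 238  106   25  131 3101] [ 0.475 -0.032] [ 0.4635 -0.0983] [0.4873 0.0284] 0.9
yellow [239 247  23  25 387] [ 0.4766 -0.1199] [ 0.4653 -0.1375] [ 0.4883 -0.11  ] 0.8
orange [238  53  25  32 672] [0.4734 0.0562] [0.4649 0.0452] [0.4826 0.0667] 0.9
```

View pics/w.png

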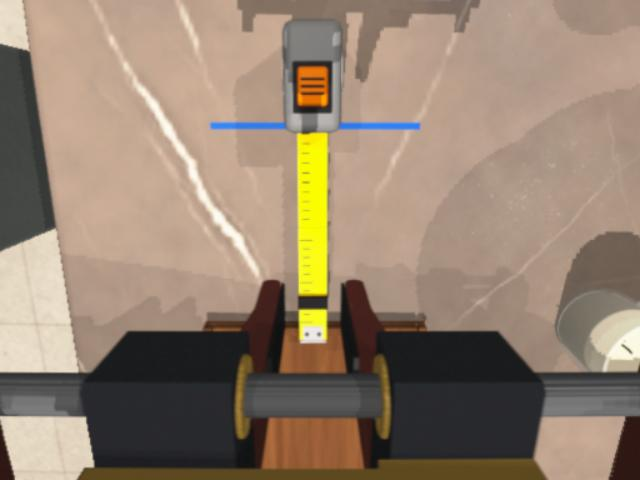

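The line's middle is at y ≈ 0.0333 and the pad centre at y = 0.056, which puts the front at ≈ 0.0295, about 4 mm short. That is inside the tolerance but thin, so I'll regrasp and draw 4 mm more.

```bash
python3 -m jog '[{"x":5,"y":0,"z":0,"wx":0,"wy":0,"wz":0,"hand":-0.3},{"x":10,"y":0,"z":0,"wx":0,"wy":0,"wz":0,"hand":-0.3},{"x":10,"y":0,"z":0,"wx":0,"wy":0,"wz":0,"hand":-0.3},{"x":10,"y":0,"z":4,"wx":0,"wy":0,"wz":0,"hand":-0.3},{"x":10,"y":0,"z":7,"wx":0,"wy":0,"wz":0,"hand":-0.3},{"x":10,"y":0,"z":7,"wx":0,"wy":0,"wz":0,"hand":-0.3},{"x":10,"y":0,"z":11,"wx":0,"wy":0,"wz":0,"hand":-0.3},{"x":10,"y":0,"z":15,"wx":0,"wy":0,"wz":0,"hand":-0.3},{"x":10,"y":0,"z":15,"wx":0,"wy":0,"wz":0,"hand":-0.3},{"x":10,"y":0,"z":15,"wx":0,"wy":0,"wz":0,"hand":1},{"x":10,"y":0,"z":15,"wx":0,"wy":0,"wz":0,"hand":1},{"x":10,"y":0,"z":15,"wx":0,"wy":0,"wz":0,"hand":1},{"x":10,"y":0,"z":15,"wx":0,"wy":0,"wz":0,"hand":1},{"x":10,"y":0,"z":15,"wx":0,"wy":0,"wz":0,"hand":1},{"x":10,"y":0,"z":15,"wx":0,"wy":0,"wz":0,"hand":1}]'
python3 -c "
from h import *
s=state();print(s['tcp_pos'],s['finger_force'])"
```

```text
time_s: 10.18
tcp_pos: [0.4728, 0.0644, 0.021]
tcp_rot: [2.198, 2.241, 0.005]
wrist_force: [-3.2, 0.1, 8.4]
opening: 0.0364
finger_force: 25.0
[0.47281469 0.06436794 0.02103011] 24.98862326145172
```

```bash
python3 -m jog '[{"x":0,"y":0,"z":0,"wx":0,"wy":0,"wz":0,"hand":1},{"x":0.2,"y":0,"z":0,"wx":0,"wy":0,"wz":0,"hand":1},{"x":0.4,"y":0,"z":0,"wx":0,"wy":0,"wz":0,"hand":1},{"x":0.4,"y":0,"z":0,"wx":0,"wy":0,"wz":0,"hand":1},{"x":0.4,"y":0,"z":0,"wx":0,"wy":0,"wz":0,"hand":1},{"x":0.4,"y":0,"z":0,"wx":0,"wy":0,"wz":0,"hand":1},{"x":0.4,"y":0,"z":0,"wx":0,"wy":0,"wz":0,"hand":0},{"x":0.4,"y":0,"z":0,"wx":0,"wy":0,"wz":0,"hand":0},{"x":0.4,"y":0,"z":0,"wx":0,"wy":0,"wz":0,"hand":-0.2},{"x":0.4,"y":0,"z":0,"wx":0,"wy":0,"wz":0,"hand":-0.2},{"x":0.4,"y":0,"z":-4,"wx":0,"wy":0,"wz":0,"hand":-0.2},{"x":0.4,"y":0,"z":-8,"wx":0,"wy":0,"wz":0,"hand":-0.2},{"x":0.4,"y":0,"z":-12,"wx":0,"wy":0,"wz":0,"hand":1},{"x":-6,"y":0,"z":-15,"wx":0,"wy":0,"wz":0,"hand":1},{"x":-10,"y":0,"z":-15,"wx":0,"wy":0,"wz":0,"hand":1},{"x":-10,"y":0,"z":-15,"wx":0,"wy":0,"wz":0,"hand":1},{"x":-10,"y":0,"z":-15,"wx":0,"wy":0,"wz":0,"hand":1},{"x":-10,"y":0,"z":-15,"wx":0,"wy":0,"wz":0,"hand":1},{"x":-10,"y":0,"z":-15,"wx":0,"wy":0,"wz":0,"hand":1}]'
python3 m.py; python3 -c "
from h import *
plan([.4735,.060,.1],91)"
```

```text
time_s: 11.77
tcp_pos: [0.473, -0.0352, 0.1671]
tcp_rot: [-2.198, -2.243, -0.0]
wrist_force: [0.5, 1.0, -0.3]
opening: 0.0093
finger_force: 0.0
[ 0.47297066 -0.03486814  0.16699001] [ 0.97015771  0.41152463 -0.05677679]
blue [170 103  63   5 309] [0.426 0.032] [0.3971 0.0297] [0.456  0.0344] 1.0
blue [273 103  65   6 335] [0.5263 0.0338] [0.4948 0.0314] [0.5555 0.0364] 1.2
yellow [ 240  109   25  133 3170] [ 0.4756 -0.0309] [ 0.4641 -0.0987] [0.4881 0.03  ] 0.6
yellow [240 252  21  25 326] [ 0.475  -0.1194] [ 0.4657 -0.138 ] [ 0.4863 -0.1104] 1.1
orange [241  56  25  33 659] [0.4747 0.0581] [0.4659 0.0464] [0.4834 0.0684] 0.7
xyz cm [9.48 0.26 6.71] w [-0.001  -0.0007  0.0033]
```

The front is now within about 2 mm of the line. I'll press the lock with the shut fingers.

```bash
python3 -m jog '[{"x":4,"y":0.1,"z":0,"wx":0,"wy":0,"wz":0,"hand":1},{"x":8,"y":0.1,"z":0,"wx":0,"wy":0,"wz":0,"hand":1},{"x":9.3,"y":0.1,"z":0,"wx":0,"wy":0,"wz":0,"hand":1},{"x":9.3,"y":0.1,"z":3,"wx":0,"wy":0,"wz":0,"hand":1},{"x":9.3,"y":0.1,"z":6,"wx":0,"wy":0,"wz":0,"hand":1},{"x":9.3,"y":0.1,"z":8.5,"wx":0,"wy":0,"wz":0,"hand":1},{"x":9.3,"y":0.1,"z":8.5,"wx":0,"wy":0,"wz":0,"hand":1},{"x":9.3,"y":0.1,"z":9,"wx":0,"wy":0,"wz":0,"hand":1},{"x":9.3,"y":0.1,"z":9.3,"wx":0,"wy":0,"wz":0,"hand":1},{"x":9.3,"y":0.1,"z":9.5,"wx":0,"wy":0,"wz":0,"hand":1},{"x":9.3,"y":0.1,"z":9.7,"wx":0,"wy":0,"wz":0,"hand":1},{"x":9.3,"y":0.1,"z":9.8,"wx":0,"wy":0,"wz":0,"hand":1},{"x":9.3,"y":0.1,"z":9.9,"wx":0,"wy":0,"wz":0,"hand":1},{"x":9.3,"y":0.1,"z":9.9,"wx":0,"wy":0,"wz":0,"hand":1}]'
```

```text
time_s: 12.98
tcp_pos: [0.4732, 0.0573, 0.0698]
tcp_rot: [2.198, 2.242, 0.003]
wrist_force: [0.7, 1.0, 3.0]
opening: 0.0004
finger_force: 1.8
```

Contact, with the pad still mostly up. I'll push another 4 mm.

```bash
python3 -m jog '[{"x":0,"y":0,"z":0.1,"wx":0,"wy":0,"wz":0,"hand":1},{"x":0,"y":0,"z":0.2,"wx":0,"wy":0,"wz":0,"hand":1},{"x":0,"y":0,"z":0.3,"wx":0,"wy":0,"wz":0,"hand":1},{"x":0,"y":0,"z":0.4,"wx":0,"wy":0,"wz":0,"hand":1},{"x":0,"y":0,"z":0.4,"wx":0,"wy":0,"wz":0,"hand":1}]'
```

```text
time_s: 13.4
tcp_pos: [0.4733, 0.0573, 0.0667]
tcp_rot: [2.198, 2.242, 0.003]
wrist_force: [-1.5, 1.5, 11.7]
opening: 0.0003
finger_force: 5.8
```

The force rose to 11.7 N at z = 0.0667, so the lock is bottomed. I'll retract and check.

```bash
python3 -m jog '[{"x":0,"y":0,"z":0.05,"wx":0,"wy":0,"wz":0,"hand":1},{"x":0,"y":0,"z":0.05,"wx":0,"wy":0,"wz":0,"hand":1},{"x":0,"y":0,"z":-2,"wx":0,"wy":0,"wz":0,"hand":1},{"x":0,"y":0,"z":-6,"wx":0,"wy":0,"wz":0,"hand":1},{"x":-4,"y":0,"z":-10,"wx":0,"wy":0,"wz":0,"hand":1},{"x":-9.3,"y":0,"z":-10,"wx":0,"wy":0,"wz":0,"hand":1},{"x":-9.3,"y":0,"z":-10,"wx":0,"wy":0,"wz":0,"hand":1},{"x":-9.3,"y":0,"z":-10,"wx":0,"wy":0,"wz":0,"hand":1},{"x":-9.3,"y":0,"z":-10,"wx":0,"wy":0,"wz":0,"hand":1},{"x":-9.3,"y":0,"z":-10,"wx":0,"wy":0,"wz":0,"hand":1}]'
python3 m.py
```

```text
time_s: 14.23
tcp_pos: [0.4737, -0.0353, 0.1635]
tcp_rot: [-2.198, -2.242, 0.001]
wrist_force: [-0.6, -0.3, 1.0]
opening: 0.0004
finger_force: 0.0
[ 0.47367211 -0.03490301  0.16346973] [-0.04106201  0.41439396 -0.41159441]
blue [169 103  62   5 309] [0.426 0.032] [0.3974 0.0297] [0.4547 0.0344] 1.0
blue [272 103  66   6 361] [0.5264 0.0337] [0.4941 0.0311] [0.5552 0.0364] 1.2
yellow [ 240  109   25  134 2838] [ 0.4759 -0.0243] [ 0.4646 -0.0981] [0.4878 0.0301] 0.6
orange [240  57  25  32 610] [0.4748 0.0579] [0.4658 0.0462] [0.4833 0.0674] 1.1
```

View pics/w.png

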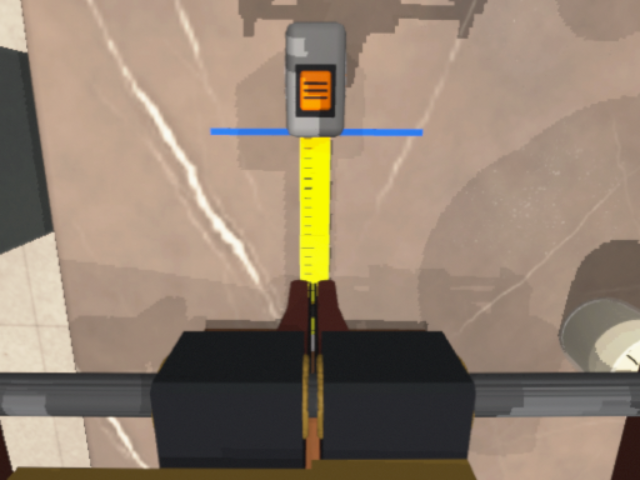

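The tape stands upright with its front at the line, (313, 133), its pad pressed, and the robot is clear. Handing in.

```bash
python3 -c "
from rig import close_job
print(close_job())"
```

```text
the job is handed in; nothing more can be done
None
```

The job is handed in: the tape stands upright, hooked on the rim and locked, its front about 2 mm short of the middle of the blue line by my measurement; the hand-in gave back no verdict.

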